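# Press a label holder behind the lip of the bench riser

## Task

Lift the label holder out of its wooden stand and push it straight down behind the lip of the one empty slot on the riser's edge, label facing out over the lip like its neighbours, until it is fully home against the spring clip. Finish while still holding it pressed home - the clip pushes it up again if you let go - and leave the other things on the bench where they are.

Things in the scene. Friction and masses are not known exactly. Their poses are not given: they have to be found in the camera images.
- label_holder: the loose label holder: grey plastic plate 60 mm wide (its y), 6 mm thick (x), 100 mm high (z), 40 to 85 g; the top 28 mm are a grip rib 12 mm thick over the full width; white paper label 52 x 28 mm on its -x face, below the rib. Starts upright in the groove of the wooden stand, foot 10 mm above the table, label roughly to the robot. Origin: middle of its lower edge
- grip_rib (a point): centre of the label holder's grip rib, 86 mm above its lower edge; rib 12 mm thick in the holder's x, 28 mm high
- label_face (a point): centre of the paper label on the holder's -x face, 56 mm above its lower edge
- label_out (a point): imaginary point 100 mm straight out of the middle of the label (holder's -x): tells which way the label faces
- stand: fixed wooden stand on the table, 60 x 90 mm (x, y), 32 mm high, with a groove 9 mm wide, 74 mm long (along its y), 22 mm deep in which the label holder stands; lift it straight up. Origin: middle of the underside
- open_bay: the empty one of the riser's three aluminium slots. Open upwards, 10 mm wide in its x, 68 mm long in its y, between a back face (+x side, top 70 mm above the table) and the lip (-x side); ends closed up to 48 mm. Two ledges in it, 18 mm above the table, stop the holder. Fixed. Origin: centre of the slot at table height; z up, -x looks out over the lip to the robot's side
- lip_top (a point): middle of the empty slot's lip, 10 mm to -x of the slot centre and 58 mm above the table: the lip is 48 mm high plus a thin flare leaning outwards (to -x) up to 58 mm, a lead-in
- riser: fixed low wooden riser, board 300 mm wide (y), 140 mm deep, top 70 mm above the table. Three equal slots 90 mm apart (at y = -90, 0, 90 mm) along its robot-side edge; which is empty changes, the other two have label holders like the loose one in them, tops 118 mm above the table. Origin: at table height on the line of the slots, middle of its width
- clip_strip (a joint): spring clip strip in the bottom of the empty slot, 0 when free, grows (m) as the holder's lower edge presses it straight down. The holder meets it 28 mm above the table; it pushes back with 4 N at first and 9 N at 0.010, where the holder stands on the ledges. It pushes the holder up again if let go
- clip_top (a point): centre of the upper face of the clip strip, 28 mm above the table when free
- radio_a: hand-held two-way radio standing in its charger, black, 85 x 75 mm foot, 230 mm high with antenna; left of the riser. Origin under its foot. Leave alone
- radio_b: second radio in its charger, same shape, to the right behind. Origin under its foot. Leave alone
- phone: black phone, 150 x 74 x 9 mm, lying on top of the riser, its nearest edge at least 40 mm behind the slots. Origin in the middle of its underside. Leave alone
- multimeter: yellow multimeter lying face up in front of the riser, 155 x 78 x 46 mm. Origin in the middle of its underside. Leave alone
- screwdriver: screwdriver about 170 mm long lying on the table between stand and multimeter. Leave alone
- cleaner: small closed bottle, 48 mm across, 140 mm high, standing on the left. Origin under its foot. Leave alone
- solder_reel: grey reel, 56 mm across, 30 mm high, with a hole, standing on the right behind the stand. Origin in the middle of its underside. Leave alone
Not all that is in view belongs to the job. What is shaped like the label_holder but yellow is not meant.

How it is judged:
On the way:
1. the label holder is lifted clear of the stand in the gripper (height (world z) of label_holder above 0.06 m and contact force between the fingers and label_holder above 1 N), for 0.2 s.
At the end, for the whole second after the job is handed in: the holder is in the empty slot (within 6 mm across, 8 mm along, under 0.15 rad off upright, label out), lower edge at most 2.5 mm above the ledges, clip pressed over 7.5 mm, at rest, fingers still on it with over 2 N (value of joint clip_strip above 0.0075 m and z of label_holder in the frame of open_bay between 0.012 and 0.0205 m and x of label_holder in the frame of open_bay between -0.006 and 0.006 m and y of label_holder in the frame of open_bay between -0.008 and 0.008 m and angle between label_holder's own z axis and vertical below 0.15 rad and x of label_out in the frame of open_bay below -0.05 m and contact force between the fingers and label_holder above 2 N and linear speed of label_holder below 0.02 m/s); the arm keeps its last pose, push and grip.
It fails at once if a bystander is pushed more than 30 mm from its place (distance of any of radio_a, radio_b, phone, multimeter, screwdriver, cleaner, solder_reel from where it was at the start of the episode above 0.03 m).
It fails at once if a bystander is tipped over (angle between any of radio_a, radio_b, phone, multimeter, cleaner, solder_reel's own z axis and vertical above 0.5 rad).
It also fails if it takes over 43 s, if anything falls off the work surface, if the arm or the gripper's body presses on something with over 40 N, if the wrist force passes 120 N, or if a joint passes its speed limit or range.

## Robot

A 7-joint arm with a two-finger parallel gripper is mounted at the origin on the work surface. World frame = base frame: x ahead of the robot, y to its left, z up, the work surface at z = 0. Lengths are in m, angles in rad, forces in N, time in s.
With the tool pointing down it reaches from about 0.425 to 1.025 m from the base axis. Payload 9.4 kg.
Tool frame: the origin (TCP) lies midway between the tips of the shut fingers; the grasp point (between the pads) lies arm.hold_point_z behind it (arm.hold_point_z is the distance from the TCP to the grasp point, in m); y points along the fingers, z is the direction in which the jaws open and shut, and the axes are right-handed (so a half turn about y gives the same grasp; the last joint's range is limited). The gripper opens to 85 mm and grips with 20 to 120 N. Pads are 22 mm wide; open, the fingers measure 114 mm over their backs; the gripper's body (76 mm by 85 mm) begins 54 mm behind the grasp point. The pads swing forward as they close: fully open they stand 13 mm farther back than shut.
Start: joints at [1.113, 0.599, -0.003, 1.599, 0.002, 0.943, -0.08], TCP at [0.269, -0.673, 0.231] pointing down, gripper open.
Joint ranges: [-2.57, 2.57], [-0.35, 1.97], [-1.29, 1.29], [0.11, 2.56], [-1.05, 4.19], [0.11, 1.86], [-2.63, 2.63]. Speed limits (rad/s): [2.22, 2.22, 3.01, 3.01, 3.14, 3.14, 3.14].

## Interface

Orientations are given as a unit quaternion [w, x, y, z].
In Python, from station import arm gives the robot as it stands. The module is installed in compiled form; this text tells all that it offers.
- The arm moves only by the shell command python3 -m handwheel 'ROWS'. ROWS is JSON, a list of rows, each a list of 3 entries, a list of its own where there are three numbers: the shift along the world's x, y, z in units of 25 mm (1.0 is 25 mm), then the turn, a rotation vector about the world's x, y, z in units of 8 degrees (1.0 is 8 degrees), then the opening in per cent of the stroke, from 0 (shut) to 100 (fully open). A call has 1 to 5 rows; each row shifts and turns the pose as measured when the row begins; what a row does not reach is not made up. A row lasts 1/8 s, in which the tool goes at most 62.5 mm and 10.7 degrees, less where a joint would pass 70% of its speed; a pose out of reach is approached as far as the arm can. A call is refused whole if a number of a shift passes 1 or a number of a turn 1, either way. A call with a gripper value outside its range is refused whole. The fingers move at their own pace and stop on an object; the grip force is fixed at half the most. Time passes only in rows, so rows that do not move let the fingers close. It gives the time, the measured TCP pose, the force and the opening at its end, in the units of the state.
- arm.state(): the state, without advancing time (a new reading comes with each control period).
- arm.get_image(name): name is "scene" or "top" or "wrist"; returns the picture (480x640x3 uint8, red, green, blue); there is no depth.
- arm.camera_params(name): a dict with "K" (3x3 intrinsics, pixels), "eye" and "attitude" of the camera in the world. Camera axes: x right, y up, looking along -z (the intrinsics and any distortion apply to the point x, -y, -z); pixel columns grow to the right and rows downward; lengths in m; the calibration is good to about 2 mm. A picture is of the moment at which its call begins: read the wrist's pose just before it. camera_params takes no time and is no camera call; for the wrist camera it gives the pose at the moment of the call.
- arm.sign_off(): hands the job in, once; it reports no verdict.
Trained networks look in the newest picture that a camera, given by its name, has taken for a name from the list of things; names that differ only in an ending like _2 or _b are one class to them, and where a whole thing is asked for, a point or a joint stands for the part that bears it (a point fixed in the world has none). Each returns a list of dicts, best first, with "confidence" (0 to 1); they miss things now and then, are a little off and sometimes report something else, mostly with a low value. They report only what shows in the picture. A call takes as long as a camera call. They do not tell look-alikes from the thing itself.
- arm.spot_in(target, camera): "point" ([column, row] in pixels, amid what is visible of it).
- arm.trace(target, camera): "region" (480x640 bool, what is visible of it) and "point" ([column, row] in pixels, amid what is visible of it).
- arm.pinpoint(target, camera): "point" ([column, row] in pixels: a listed point, or the origin of a listed thing).
The state is a dict: "time": time; "qpos": joint angles; "joint_velocities": joint speeds; "tau": joint torques, N m; "tcp_pos": TCP position; "tool_rot": TCP orientation; "wrist_force": force on the tool from outside, world axes, zero at the start; "torque": the same for the moment, N m; "gripper_width": finger opening in m.
Only numpy, scipy, OpenCV 4.12 (cv2) and the standard library are available. Lean on these libraries where they do the work, as an engineer would, in place of code of your own. Each camera call takes 0.05 s, during which the arm holds its last target.

## Working session

There is one attempt and no reset: what is moved stays moved. The work goes in short steps, Python scripts to look and compute and a shell command to move; the robot and the scene stay as the last step left them, time stands still between calls to the robot, and variables do not carry over. Pictures are saved under pics/ and viewed, and the job is handed in when it is done.

```bash
mkdir -p pics; cat > h.py <<'E'
import numpy as np, cv2
from station import arm
def save(im,n): cv2.imwrite(f'pics/{n}.png',im[:,:,::-1])
E
python3 - <<'E'
from h import *
s=arm.state(); print({k:np.round(v,3) for k,v in s.items()}, arm.hold_point_z)
for c in ('scene','top'):
    save(arm.get_image(c),c+'0'); print(c,arm.camera_params(c))
print(arm.camera_params('wrist'))
for c in ('scene','top'):
    for t in ('label_holder','grip_rib','label_face','stand','open_bay','lip_top','clip_top','riser'):
        print(c,t,[(np.round(d['point'],1).tolist(),round(d['confidence'],2)) for d in arm.pinpoint(t,c)])
print(arm.state()['time'])
E
```

```text
{'time': np.float64(0.0), 'qpos': array([ 1.113,  0.6  , -0.003,  1.6  ,  0.002,  0.943, -0.08 ]), 'joint_velocities': array([-0.002,  0.001,  0.   ,  0.001, -0.002, -0.   ,  0.   ]), 'tau': array([ 0.0000e+00, -7.7647e+01,  1.5650e+00, -2.5802e+01,  1.2000e-02,
        9.0000e-03, -0.0000e+00]), 'tcp_pos': array([ 0.269, -0.673,  0.23 ]), 'tool_rot': array([ 0.134, -0.134,  0.695, -0.694]), 'wrist_force': array([-0.716, -1.03 , -0.09 ]), 'torque': array([0.037, 0.003, 0.004]), 'gripper_width': np.float64(0.085)} 0.0187
scene {'K': array([[539.59056558,   0.        , 325.44562789],
       [  0.        , 539.59056558, 237.16292815],
       [  0.        ,   0.        ,   1.        ]]), 'eye': array([1.61174483, 0.19826604, 0.81369889]), 'attitude': array([0.56196314, 0.3072842 , 0.3606378 , 0.67802229])}
top {'K': array([[517.56598662,   0.        , 328.72013093],
       [  0.        , 517.56598662, 231.45034581],
       [  0.        ,   0.        ,   1.        ]]), 'eye': array([ 0.30310066, -0.00180112,  1.30725669]), 'attitude': array([ 0.70722785,  0.06738331, -0.07209715, -0.70006
[... 390 characters left out ...]
ne grip_rib [([264.7, 238.7], 0.73), ([261.0, 208.8], 0.65), ([221.3, 207.4], 0.62), ([325.9, 291.7], 0.52)]
scene label_face [([263.3, 220.2], 0.87), ([220.0, 217.3], 0.6)]
scene stand [([265.5, 237.2], 0.56)]
scene open_bay []
scene lip_top [([285.5, 262.8], 0.43)]
scene clip_top [([267.1, 221.1], 0.7)]
scene riser [([319.8, 290.8], 0.87)]
top label_holder [([395.4, 275.7], 0.77), ([438.1, 276.8], 0.57)]
top grip_rib [([398.8, 271.6], 0.7), ([444.5, 273.5], 0.57)]
top label_face [([391.8, 272.1], 0.64), ([445.3, 280.9], 0.64)]
top stand [([394.2, 278.5], 0.57)]
top open_bay [([358.0, 207.4], 0.95), ([395.7, 276.4], 0.27)]
top lip_top []
top clip_top [([356.5, 203.5], 0.5)]
top riser []
0.9
```

View pics/scene0.png

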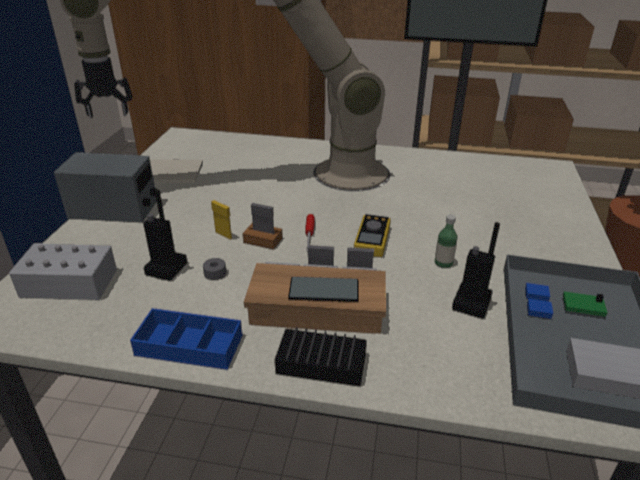

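View pics/top0.png

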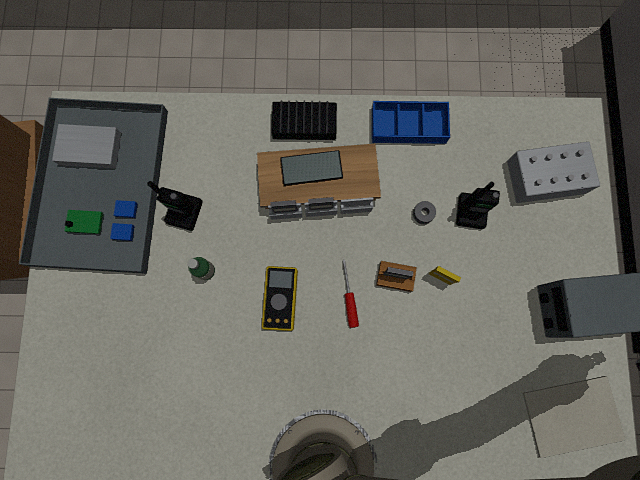

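The top picture shows the stand with the grey holder at about (397,275), the yellow decoy at (445,274), and neighbours in the left and middle slots (285,208) and (321,205). The right slot at (357,206) is empty. Next I'll work out coarse positions.

```bash
cat >> h.py <<'E'
from scipy.spatial.transform import Rotation as R
def rot(q): return R.from_quat([q[1],q[2],q[3],q[0]]).as_matrix()
def proj(P,p):
    c=(np.atleast_2d(P)-p['eye'])@rot(p['attitude']); 
    return np.c_[p['K'][0,0]*c[:,0]/-c[:,2]+p['K'][0,2], p['K'][1,1]*-c[:,1]/-c[:,2]+p['K'][1,2]]
def ray(uv,p):
    K=p['K']; d=np.array([(uv[0]-K[0,2])/K[0,0],-(uv[1]-K[1,2])/K[1,1],-1.]); return rot(p['attitude'])@d
def onz(uv,z,p):
    d=ray(uv,p); return p['eye']+d*(z-p['eye'][2])/d[2]
E
python3 - <<'E'
from h import *
p=arm.camera_params('top')
for n,uv,z in [('rib',(398,271),.096),('holder top L',(386,270),.11),('holder top R',(414,277),.11),('bay',(357,205),.05),('riserTL',(258,153),.07),('riserTR',(377,145),.07),('BL',(261,207),.07),('BR',(381,195),.07),('standTL',(380,262),.032),('standTR',(417,268),.032),('standBR',(412,292),.032),('standBL',(376,286),.032)]:
    print(n,np.round(onz(uv,z,p),3))
s=arm.state(); print(np.round(rot(s['tool_rot']),3))
w=arm.camera_params('wrist'); T=rot(s['tool_rot'])
print('cam in tool',T.T@(w['eye']-s['tcp_pos']), T.T@rot(w['attitude'])@[0,0,-1])
im=arm.get_image('top'); cv2.imwrite('pics/topz.png',cv2.resize(im[120:300,240:480,::-1],None,fx=3.3,fy=3.3,interpolation=cv2.INTER_CUBIC))
E
```

```text
rib [ 0.452 -0.173  0.096]
holder top L [ 0.453 -0.143  0.11 ]
holder top R [ 0.437 -0.208  0.11 ]
bay [ 0.623 -0.079  0.05 ]
riserTL [0.75  0.171 0.07 ]
riserTR [ 0.775 -0.129  0.07 ]
BL [0.61  0.158 0.07 ]
BR [ 0.644 -0.137  0.07 ]
standTL [ 0.482 -0.137  0.032]
standTR [ 0.468 -0.229  0.032]
standBR [ 0.409 -0.215  0.032]
standBL [ 0.423 -0.127  0.032]
[[-0.928 -0.     0.372]
 [-0.372 -0.    -0.928]
 [ 0.    -1.     0.   ]]
cam in tool [-0.08189927 -0.14204396 -0.00093454] [ 3.19180920e-01  9.47693790e-01 -1.42726442e-04]
```

View pics/topz.png

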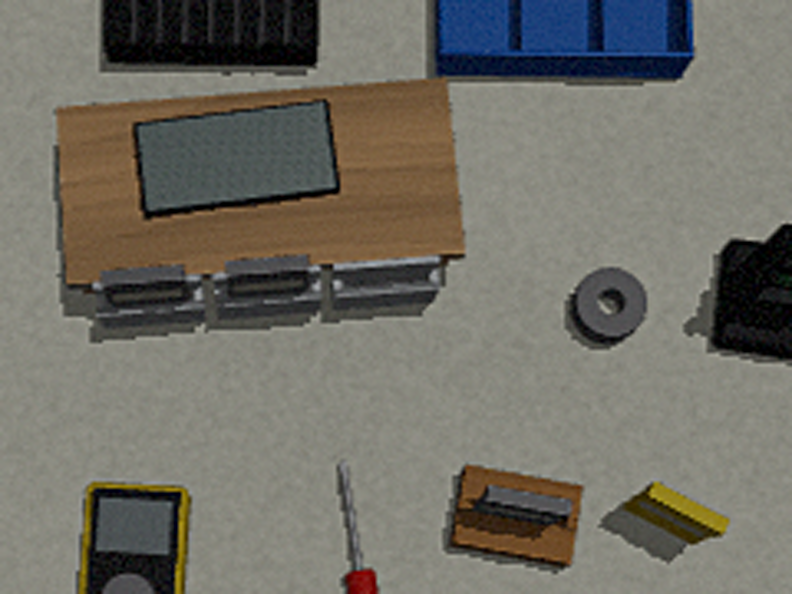

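Stand at (0.446,-0.177), yaw about -9°. Riser yaw about +5.5°, empty slot near (0.62,-0.085). I'll move above the stand first.

```bash
python3 -m handwheel '[[[0.35,1,0.3],[0,0,1],100],[[0.35,1,0.2],[0,0,1],100],[[0.35,1,0],[0,0,1],100],[[0.35,1,0],[0,0,1],100],[[0.35,1,0],[0,0,1],100]]'
python3 -m handwheel '[[[0.35,1,0],[0,0,1],100],[[0.35,1,0],[0,0,1],100],[[0.35,1,0],[0,0,0.4],100],[[0.35,1,0],[0,0,0],100],[[0.35,1,0],[0,0,0],100]]'
python3 -m handwheel '[[[0.35,1,0],[0,0,0],100],[[0.35,1,0],[0,0,0],100],[[0.35,1,0],[0,0,0],100],[[0.35,1,0],[0,0,0],100],[[0.35,1,0],[0,0,0],100]]'
python3 - <<'E'
from h import *
s=arm.state(); T=rot(s['tool_rot']);print(s['time'],s['tcp_pos'],np.round(T,3), np.degrees(np.arctan2(T[1,2],T[0,2])))
E
```

```text
time: 1.58
tcp_pos: [0.3128, -0.5464, 0.2439]
tool_rot: [-0.368, 0.369, -0.603, 0.604]
wrist_force: [-0.1, -0.6, -0.1]
gripper_width: 0.0856
time: 2.2
tcp_pos: [0.358, -0.4168, 0.2446]
tool_rot: [-0.466, 0.467, -0.53, 0.533]
wrist_force: [0.3, 0.7, -0.4]
gripper_width: 0.0856
time: 2.82
tcp_pos: [0.4036, -0.2857, 0.2453]
tool_rot: [-0.464, 0.465, -0.531, 0.535]
wrist_force: [-0.7, -0.3, 0.7]
gripper_width: 0.0854
2.825 [ 0.40355264 -0.2856916   0.2453354 ] [[-0.137  0.003  0.991]
 [-0.991 -0.005 -0.137]
 [ 0.004 -1.     0.004]] -7.853826476826674
```

```bash

python3 -m handwheel '[[[0.45,1,0],[0,0,0],100],[[0.4,1,0],[0,0,0],100],[[0.4,1,0],[0,0,0],100],[[0.4,1,0],[0,0,-0.1],100],[[0,0,0],[0,0,0],100]]'
python3 - <<'E'
from h import *
s=arm.state(); print(s['time'],s['tcp_pos'])
p=arm.camera_params('wrist'); im=arm.get_image('wrist'); save(im,'w1')
np.savez('w1.npz',**p,tcp=s['tcp_pos'])
for t in ('label_holder','grip_rib','stand'):
    print(t,[(np.round(d['point'],1).tolist(),round(d['confidence'],2)) for d in arm.pinpoint(t,'wrist')])
print(np.round(proj([[.446,-.176,.096],[.446,-.176,.11],[.446,-.176,.032]],p),1))
E
```

```text
time: 3.45
tcp_pos: [0.4467, -0.1787, 0.2462]
tool_rot: [-0.46, 0.459, -0.535, 0.54]
wrist_force: [-0.3, -0.1, -0.3]
gripper_width: 0.0856
3.45 [ 0.44670723 -0.17872265  0.24619782]
label_holder [([337.1, 297.1], 0.93), ([320.1, 191.8], 0.82)]
grip_rib [([342.5, 338.5], 0.86), ([326.5, 212.1], 0.83)]
stand [([322.0, 196.8], 0.8)]
[[318.  219.5]
 [318.  224.7]
 [317.8 200.6]]
```

View pics/w1.png

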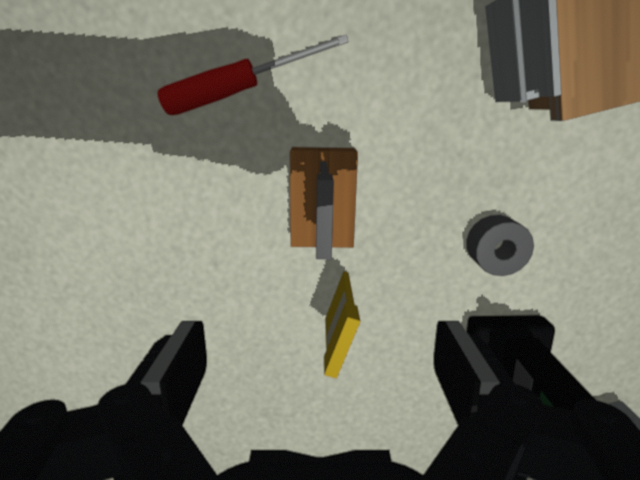

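```bash
python3 - <<'E'
from h import *
im=cv2.imread('pics/w1.png')[140:270,270:380]
im=np.clip(im.astype(float)*1.8,0,255).astype('uint8')
cv2.imwrite('pics/w1z.png',cv2.resize(im,None,fx=4.5,fy=4.5,interpolation=cv2.INTER_CUBIC))
E
```

```text
(no output)
```

View pics/w1z.png

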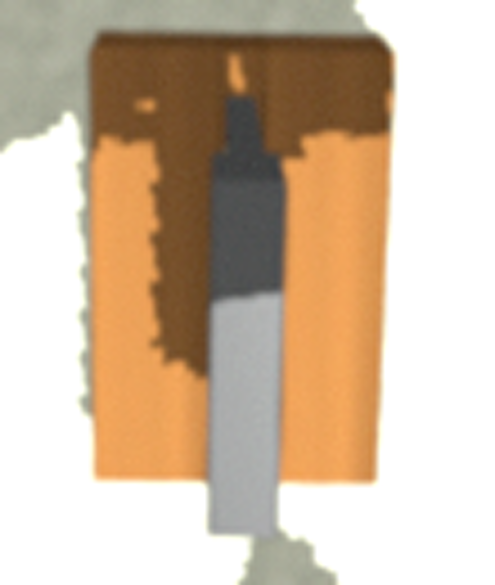

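```bash
python3 - <<'E'
from h import *
p=np.load('w1.npz')
A=[onz(u,.11,p) for u in [(316.7,258.9),(331.1,258.9),(332.9,179.6),(317.1,179.6)]]
A=np.array(A);print(np.round(A,4),A.mean(0))
y=(A[2]+A[3]-A[0]-A[1])/2;print(y,np.degrees(np.arctan2(-y[0],y[1])))
S=np.array([onz((270+a/4.5,140+b/4.5),.032,p) for a,b in [(95,480),(376,480),(392,38),(93,38)]])
print(np.round(S,4),S.mean(0));y=(S[2]+S[3]-S[0]-S[1])/2;print(y,np.degrees(np.arctan2(-y[0],y[1])))
s=arm.state();T=rot(s['tool_rot']); print(T[:,2],np.degrees(np.arctan2(T[1,2],T[0,2])))
E
```

```text
[[ 0.4409 -0.2021  0.11  ]
 [ 0.4515 -0.2037  0.11  ]
 [ 0.4613 -0.1453  0.11  ]
 [ 0.4505 -0.1436  0.11  ]] [ 0.45106484 -0.17368546  0.11      ]
[0.00966253 0.05843211 0.        ] -9.38964848318866
[[ 0.4142 -0.2158  0.032 ]
 [ 0.4725 -0.225   0.032 ]
 [ 0.487  -0.1355  0.032 ]
 [ 0.4298 -0.1266  0.032 ]] [ 0.45089339 -0.17572844  0.032     ]
[0.01508414 0.0894115  0.        ] -9.575900211100295
[ 0.98742658 -0.15799437  0.00515126] -9.090623026321174
```

```bash

python3 -m handwheel '[[[0.1,0.1,-0.9],[0,0,0],100],[[0.08,0.1,-1],[0,0,-0.05],100],[[0,0,-1],[0,0,0],100],[[0,0,-1],[0,0,0],100],[[0,0,-1],[0,0,0],100]]'
python3 -m handwheel '[[[0,0,-1],[0,0,0],100],[[0,0,-0.6],[0,0,0],100],[[0,0,0],[0,0,0],100]]'
```

```text
time: 4.28
tcp_pos: [0.4496, -0.1826, 0.1218]
tool_rot: [-0.454, 0.454, -0.538, 0.547]
wrist_force: [0.7, -0.1, -0.0]
gripper_width: 0.0855
time: 4.65
tcp_pos: [0.4477, -0.1855, 0.0789]
tool_rot: [-0.452, 0.453, -0.54, 0.547]
wrist_force: [-0.8, -0.6, -0.5]
gripper_width: 0.0855
```

```bash

python3 -m handwheel '[[[0.13,0.45,-0.07],[0,0,0],100],[[0,0,0],[0,0,0],100]]'
cat >> h.py <<'E'
def st():
    s=arm.state();T=rot(s['tool_rot'])
    print(round(float(s['time']),2),'tcp',np.round(s['tcp_pos'],4),'F',np.round(s['wrist_force'],1),'w',round(float(s['gripper_width']),4),'yaw',round(float(np.degrees(np.arctan2(T[1,2],T[0,2]))),2),'appr',np.round(T[:,1],4),'zax',np.round(T[:,2],4))
    n=np.cross(T[:,1],[0,0,-1.]); print('rotvec to vertical (8deg units)',np.round(np.degrees(n)/8,3))
    return s,T
E
python3 -c "
from h import *
st()"
```

```text
time: 4.9
tcp_pos: [0.4516, -0.1743, 0.078]
tool_rot: [-0.451, 0.452, -0.54, 0.548]
wrist_force: [0.6, 0.2, 0.3]
gripper_width: 0.0853
4.9 tcp [ 0.4516 -0.1743  0.078 ] F [0.6 0.2 0.3] w 0.0853 yaw -10.56 appr [ 0.0065 -0.0098 -0.9999] zax [ 0.983  -0.1833  0.0082]
rotvec to vertical (8deg units) [0.07  0.046 0.   ]
```

```bash

python3 -m handwheel '[[[0,0,0],[0.07,0.05,0.14],100],[[0,0,0],[0,0,0],60],[[0,0,0],[0,0,0],0],[[0,0,0],[0,0,0],0],[[0,0,0],[0,0,0],0]]'
python3 -m handwheel '[[[0,0,0],[0,0,0],0],[[0,0,0],[0,0,0],0]]'
python3 -c "
from h import *
st(); save(arm.get_image('wrist'),'w2')"
```

```text
time: 5.52
tcp_pos: [0.452, -0.1748, 0.0792]
tool_rot: [-0.458, 0.457, -0.539, 0.54]
wrist_force: [-1.5, -1.4, 0.1]
gripper_width: 0.0125
time: 5.78
tcp_pos: [0.4519, -0.1748, 0.0794]
tool_rot: [-0.458, 0.457, -0.539, 0.54]
wrist_force: [-0.1, -0.9, -0.6]
gripper_width: 0.011
5.78 tcp [ 0.4519 -0.1748  0.0794] F [-0.1 -0.9 -0.6] w 0.011 yaw -9.38 appr [ 1.e-03 -4.e-04 -1.e+00] zax [ 0.9866 -0.163   0.0011]
rotvec to vertical (8deg units) [0.003 0.007 0.   ]
```

View pics/w2.png

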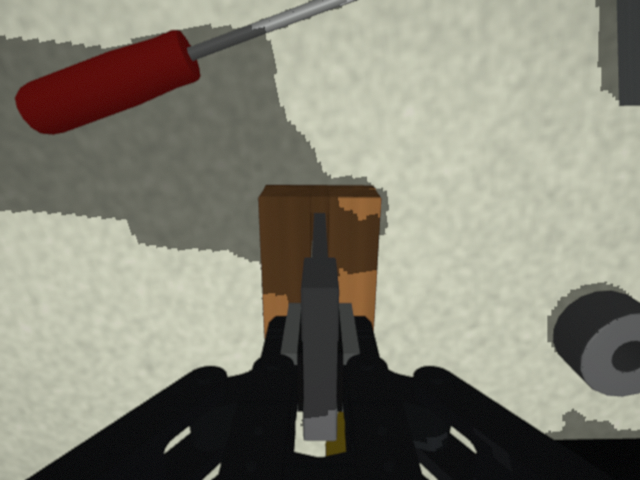

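The rib is held between the pads (opening 11 mm). Now I'll lift.

```bash

python3 -m handwheel '[[[0,0,0.5],[0,0,0],0],[[0,0,0.7],[0,0,0],0],[[0,0,1],[0,0,0],0],[[0,0,1],[0,0,0],0],[[0,0,1],[0,0,0],0]]'
python3 -m handwheel '[[[0.3,0.2,1],[0,0,0.5],0],[[0.5,0.3,0.3],[0,0,1],0],[[0,0,0],[0,0,0],0]]'
python3 - <<'E'
from h import *
s,T=st()
p=arm.camera_params('wrist'); save(arm.get_image('wrist'),'w3'); np.savez('w3.npz',**p,tcp=s['tcp_pos'])
for t in ('open_bay','clip_top','lip_top','label_holder','grip_rib'):
    print(t,[(np.round(d['point'],1).tolist(),round(d['confidence'],2)) for d in arm.pinpoint(t,'wrist')])
save(arm.get_image('scene'),'s3')
E
```

```text
time: 6.45
tcp_pos: [0.4505, -0.1739, 0.1884]
tool_rot: [0.457, -0.458, 0.54, -0.538]
wrist_force: [0.1, -0.4, 0.6]
gripper_width: 0.0111
time: 6.82
tcp_pos: [0.4708, -0.1614, 0.2261]
tool_rot: [-0.512, 0.512, -0.487, 0.488]
wrist_force: [-0.9, 0.3, -0.7]
gripper_width: 0.0114
6.83 tcp [ 0.4708 -0.1614  0.2261] F [-0.9  0.3 -0.7] w 0.0114 yaw 2.88 appr [ 0.0012 -0.0015 -1.    ] zax [0.9987 0.0503 0.0012]
rotvec to vertical (8deg units) [0.011 0.009 0.   ]
open_bay [([500.9, 115.1], 0.91)]
clip_top []
lip_top [([522.8, 117.8], 0.9)]
label_holder [([317.1, 261.2], 0.55)]
grip_rib [([321.8, 343.5], 0.89)]
```

View pics/w3.png

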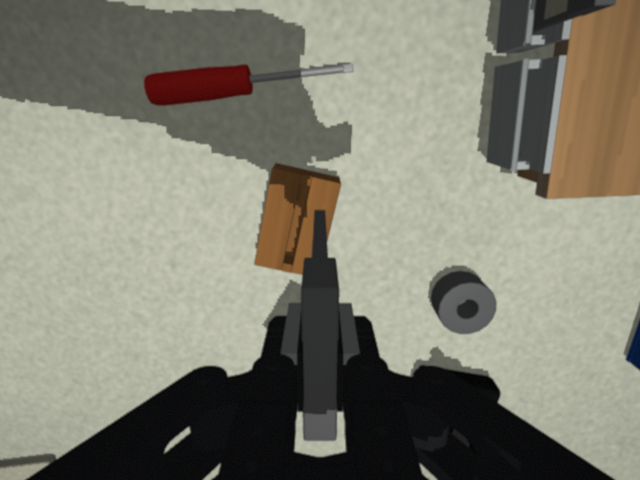

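View pics/s3.png

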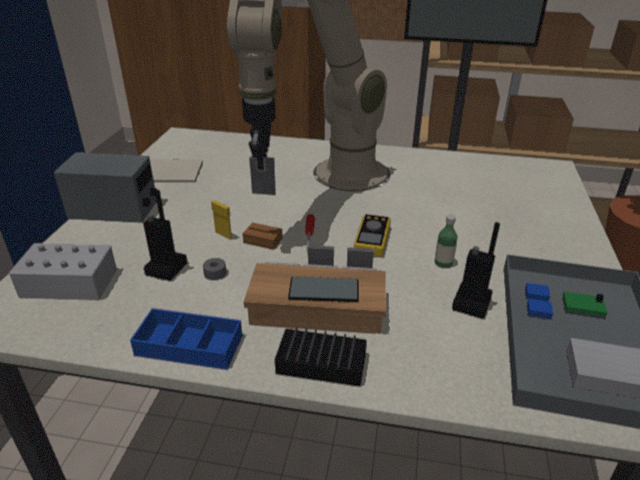

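```bash
python3 -m handwheel '[[[0.9,0.7,-0.1],[0,0,0.32],0],[[0.9,0.7,-0.1],[0,0,0],0],[[0.9,0.7,-0.1],[0,0,0],0],[[0.5,0.6,0],[0,0,0],0],[[0,0,0],[0,0,0],0]]'
python3 - <<'E'
from h import *
p=np.load('w3.npz'); print(onz((500.9,115.1),0,p),onz((522.8,117.8),.058,p))
s,T=st()
p=arm.camera_params('wrist'); im=arm.get_image('wrist');save(im,'w4'); np.savez('w4.npz',**p,tcp=s['tcp_pos'])
for t,z in (('open_bay',0),('clip_top',.028),('lip_top',.058)):
    print(t,[(np.round(d['point'],1).tolist(),round(d['confidence'],2),np.round(onz(d['point'],z,p),4)) for d in arm.pinpoint(t,'wrist')])
E
```

```text
time: 7.8
tcp_pos: [0.5496, -0.0933, 0.215]
tool_rot: [-0.52, 0.524, -0.478, 0.476]
wrist_force: [-0.7, -0.0, -0.5]
gripper_width: 0.0111
[ 0.62544555 -0.07627795  0.        ] [ 0.61687718 -0.07766027  0.058     ]
7.8 tcp [ 0.5496 -0.0933  0.215 ] F [-0.7 -0.  -0.5] w 0.0111 yaw 5.17 appr [-0.0063 -0.0013 -1.    ] zax [ 0.9959  0.09   -0.0064]
rotvec to vertical (8deg units) [ 0.009 -0.045  0.   ]
open_bay [([406.0, 195.9], 0.74, array([ 0.625 , -0.0786,  0.    ])), ([320.5, 345.4], 0.25, array([ 0.5622, -0.2417,  0.    ]))]
clip_top [([413.5, 198.8], 0.69, array([ 0.6251, -0.0751,  0.028 ])), ([318.6, 261.3], 0.29, array([ 0.5511, -0.1383,  0.028 ]))]
lip_top [([409.7, 207.6], 0.7, array([ 0.6158, -0.0762,  0.058 ])), ([320.8, 345.6], 0.61, array([ 0.5593, -0.2043,  0.058 ]))]
```

View pics/w4.png

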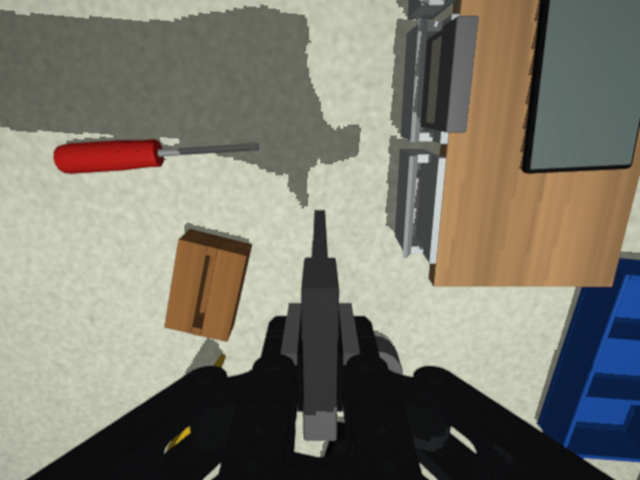

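```bash
python3 - <<'E'
from h import *
im=cv2.imread('pics/w4.png')[120:300,375:495]
im=np.clip(im.astype(float)*1.5,0,255).astype('uint8')
cv2.imwrite('pics/w4z.png',cv2.resize(im,None,fx=4,fy=4,interpolation=cv2.INTER_CUBIC)[:600])
E
```

```text
(no output)
```

View pics/w4z.png

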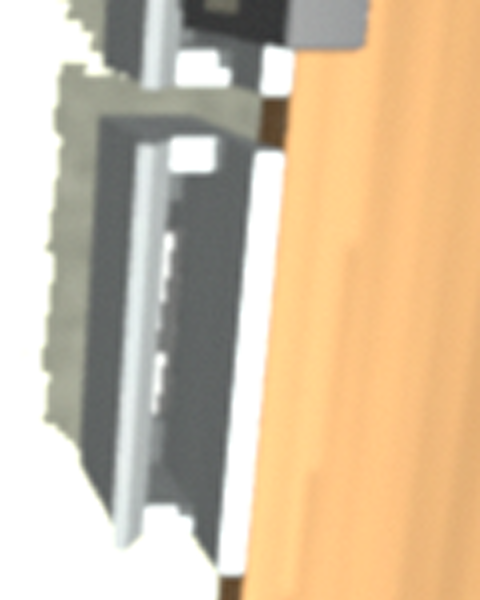

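```bash
python3 - <<'E'
from h import *
p=np.load('w4.npz')
f=lambda a,b,z: onz((375+a/4,120+b/4),z,p)
for n,a,b in [('back inner',f(254,150,.07),f(218,575,.07)),('back outer',f(285,150,.07),f(247,575,.07)),('lip top left',f(138,140,.058),f(115,545,.058)),('lip right',f(167,140,.058),f(138,545,.058)),('endcapL',f(168,135,.048),f(168,172,.048))]:
    d=a-b; print(n,np.round(a,4),np.round(b,4),'mid',np.round((a+b)/2,4),'len',np.linalg.norm(d),'yaw',np.degrees(np.arctan2(-d[0],d[1])))
E
```

```text
back inner [ 0.6272 -0.0359  0.07  ] [ 0.6353 -0.116   0.07  ] mid [ 0.6312 -0.076   0.07  ] len 0.08056267549638763 yaw 5.730323395323815
back outer [ 0.6327 -0.0354  0.07  ] [ 0.6408 -0.1155  0.07  ] mid [ 0.6367 -0.0754  0.07  ] len 0.08055420748736082 yaw 5.8114995235563605
lip top left [ 0.6093 -0.0371  0.058 ] [ 0.6176 -0.116   0.058 ] mid [ 0.6134 -0.0766  0.058 ] len 0.07935094509439622 yaw 6.018953460580274
lip right [ 0.6146 -0.0366  0.058 ] [ 0.6221 -0.1156  0.058 ] mid [ 0.6184 -0.0761  0.058 ] len 0.07933717678824896 yaw 5.488048724704564
endcapL [ 0.617  -0.0366  0.048 ] [ 0.6182 -0.0434  0.048 ] mid [ 0.6176 -0.04    0.048 ] len 0.006951572783825204 yaw 9.660813735101293
```

```bash
python3 - <<'E'
from h import *
p=np.load('w4.npz');t=p['tcp']
im=cv2.imread('pics/w4.png')[240:460,260:380]
im=np.clip(im.astype(float)*3,0,255).astype('uint8')
cv2.imwrite('pics/w4y.png',cv2.resize(im,None,fx=2.7,fy=2.7,interpolation=cv2.INTER_CUBIC))
z=t[2]+.0306
A=np.array([onz(u,z,p) for u in [(304,440),(336,440),(338,287),(302,287)]])
print(A,A.mean(0),A.mean(0)-t)
y=(A[2]+A[3]-A[0]-A[1])/2;print(np.linalg.norm(y),np.degrees(np.arctan2(-y[0],y[1])))
E
```

```text
[[ 0.54636314 -0.12156584  0.24562736]
 [ 0.55760442 -0.120471    0.24562736]
 [ 0.5520655  -0.06155515  0.24562736]
 [ 0.54111296 -0.06258629  0.24562736]] [ 0.5492865  -0.09154457  0.24562736] [-0.0003591  0.0017102  0.0306   ]
0.05919402593619202 5.2288108277008645
```

View pics/w4y.png

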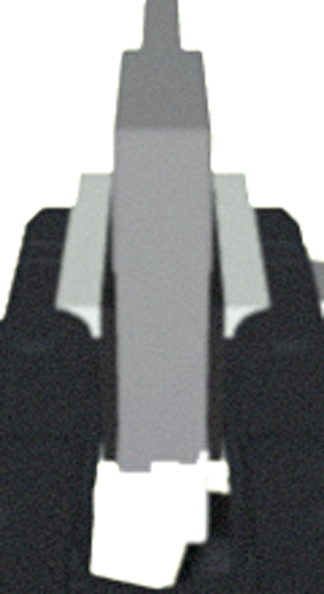

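```bash
python3 -m handwheel '[[[0.8,0.16,0],[0.01,-0.05,0.08],0],[[0.8,0.16,0],[0,0,0],0],[[0.8,0.16,0],[0,0,0],0],[[0.66,0.13,0],[0,0,0],0],[[0,0,0],[0,0,0],0]]'
python3 - <<'E'
from h import *
s,T=st()
p=arm.camera_params('wrist'); im=arm.get_image('wrist');save(im,'w5'); np.savez('w5.npz',**p,tcp=s['tcp_pos'])
E
```

```text
time: 8.62
tcp_pos: [0.6301, -0.0826, 0.2161]
tool_rot: [0.524, -0.523, 0.474, -0.477]
wrist_force: [0.5, -0.1, -1.2]
gripper_width: 0.0108
8.62 tcp [ 0.6301 -0.0826  0.2161] F [ 0.5 -0.1 -1.2] w 0.0108 yaw 5.47 appr [ 0.0041 -0.002  -1.    ] zax [0.9954 0.0954 0.0039]
rotvec to vertical (8deg units) [0.015 0.029 0.   ]
```

View pics/w5.png

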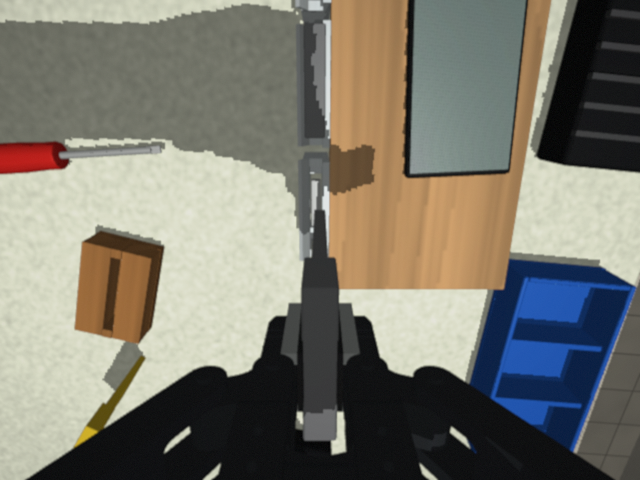

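```bash
python3 -m handwheel '[[[-0.16,0.19,-0.5],[0.015,0.03,0.04],0],[[0,0,-1],[0,0,0],0],[[0,0,-0.7],[0,0,0],0],[[0,0,-0.5],[0,0,0],0],[[0,0,0],[0,0,0],0]]'
python3 - <<'E'
from h import *
s,T=st()
p=arm.camera_params('wrist'); im=arm.get_image('wrist');save(im,'w6'); np.savez('w6.npz',**p,tcp=s['tcp_pos'])
im=im[:,:,::-1][100:300,230:430]
cv2.imwrite('pics/w6z.png',cv2.resize(np.clip(im*1.7,0,255).astype('uint8'),None,fx=3,fy=3,interpolation=cv2.INTER_CUBIC))
E
```

```text
time: 9.3
tcp_pos: [0.6219, -0.0784, 0.1448]
tool_rot: [-0.524, 0.526, -0.475, 0.473]
wrist_force: [-0.0, 0.0, -0.4]
gripper_width: 0.0111
9.3 tcp [ 0.6219 -0.0784  0.1448] F [-0.   0.  -0.4] w 0.0111 yaw 5.78 appr [-3.5e-03 -4.0e-04 -1.0e+00] zax [ 0.9949  0.1008 -0.0035]
rotvec to vertical (8deg units) [ 0.003 -0.025  0.   ]
```

View pics/w6z.png

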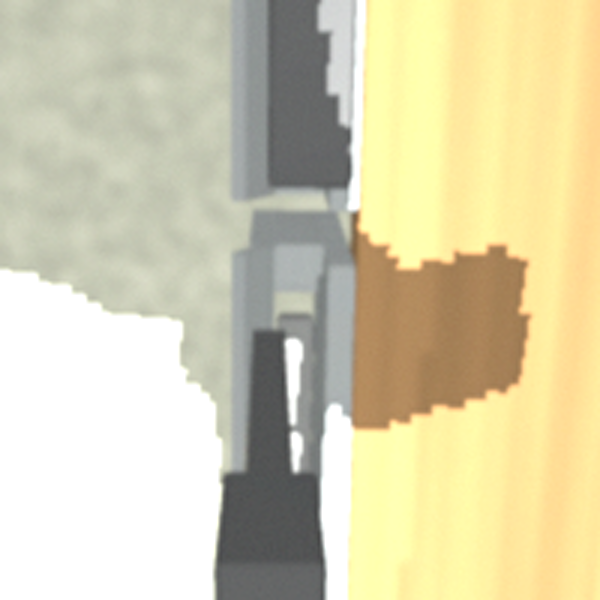

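```bash
python3 - <<'E'
from h import *
p=np.load('w6.npz');t=p['tcp']
f=lambda a,b,z: np.round(onz((230+a/3,100+b/3),z,p),4)
print('foot far end',f(252,330,t[2]-.0694),f(287,330,t[2]-.0694))
print('back face',f(328,265,.07),f(323,405,.07))
print('cap',f(275,246,.048),f(323,246,.048),f(275,290,.048),f(316,290,.048))
print('lip top outer',f(232,252,.058),f(224,460,.058))
c=np.array([.6263,-.0765]);a=np.radians(5.8);yy=np.array([-np.sin(a),np.cos(a)])
print('pred cap inner',c+.034*yy,'foot end target',c+.03*yy, 'back end 40',c+.005*np.array([np.cos(a),np.sin(a)])+.04*yy)
E
```

```text
foot far end [ 0.6149 -0.0482  0.0754] [ 0.6212 -0.0476  0.0754]
back face [ 0.6276 -0.036   0.07  ] [ 0.6298 -0.0627  0.07  ]
cap [ 0.618  -0.0374  0.048 ] [ 0.6276 -0.0364  0.048 ] [ 0.6189 -0.0463  0.048 ] [ 0.6272 -0.0454  0.048 ]
lip top outer [ 0.6097 -0.0376  0.058 ] [ 0.612  -0.0801  0.058 ]
pred cap inner [ 0.62286409 -0.04267406] foot end target [ 0.62326831 -0.04665358] back end 40 [ 0.62723215 -0.03619949]
```

```bash
python3 -m handwheel '[[[0.19,0.03,-0.2],[0,-0.025,0],0],[[0,0,-0.2],[0,0,0],0],[[0,0,0],[0,0,0],0]]'
python3 - <<'E'
from h import *
s,T=st()
p=arm.camera_params('wrist'); im=arm.get_image('wrist');save(im,'w7'); np.savez('w7.npz',**p,tcp=s['tcp_pos'])
im=im[:,:,::-1][100:300,230:430]
cv2.imwrite('pics/w7z.png',cv2.resize(np.clip(im*1.7,0,255).astype('uint8'),None,fx=3,fy=3,interpolation=cv2.INTER_CUBIC))
E
```

```text
time: 9.72
tcp_pos: [0.6284, -0.0776, 0.1361]
tool_rot: [0.525, -0.524, 0.473, -0.475]
wrist_force: [0.9, -0.3, -0.6]
gripper_width: 0.0109
9.72 tcp [ 0.6284 -0.0776  0.1361] F [ 0.9 -0.3 -0.6] w 0.0109 yaw 5.78 appr [ 3.7e-03 -7.0e-04 -1.0e+00] zax [0.9949 0.1007 0.0036]
rotvec to vertical (8deg units) [0.005 0.026 0.   ]
```

View pics/w7z.png

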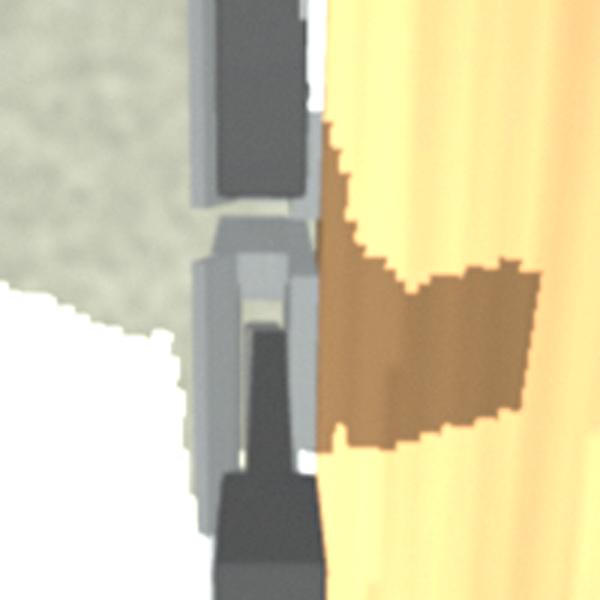

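```bash
python3 -m handwheel '[[[-0.08,0,0],[0,0.013,0],0],[[0,0,0],[0,0,0],0]]'
python3 - <<'E'
from h import *
s,T=st()
p=arm.camera_params('wrist'); im=arm.get_image('wrist');save(im,'w8'); np.savez('w8.npz',**p,tcp=s['tcp_pos'])
im=im[:,:,::-1][100:300,230:430]
cv2.imwrite('pics/w8z.png',cv2.resize(np.clip(im*1.7,0,255).astype('uint8'),None,fx=3,fy=3,interpolation=cv2.INTER_CUBIC))
E
```

```text
time: 10.02
tcp_pos: [0.6265, -0.0775, 0.1367]
tool_rot: [0.525, -0.524, 0.473, -0.475]
wrist_force: [-0.2, -0.6, -0.3]
gripper_width: 0.0113
10.03 tcp [ 0.6265 -0.0775  0.1367] F [-0.2 -0.6 -0.3] w 0.0113 yaw 5.78 appr [ 2.6e-03 -7.0e-04 -1.0e+00] zax [0.9949 0.1007 0.0025]
rotvec to vertical (8deg units) [0.005 0.018 0.   ]
```

View pics/w8z.png

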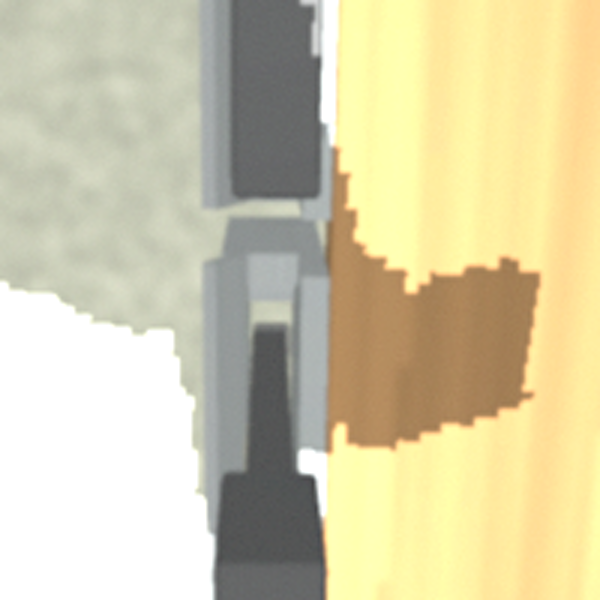

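The foot is centred over the slot (plate about 252–287, slot about 249–298 in the zoom). Descending in small steps.

```bash
python3 -m handwheel '[[[0,0,-0.25],[0,0.01,0],0],[[0,0,-0.25],[0,0,0],0],[[0,0,0],[0,0,0],0]]'
python3 -c "
from h import *
st()"
```

```text
time: 10.45
tcp_pos: [0.6265, -0.0776, 0.1233]
tool_rot: [0.525, -0.524, 0.474, -0.475]
wrist_force: [0.1, -0.4, -1.0]
gripper_width: 0.0112
10.45 tcp [ 0.6265 -0.0776  0.1233] F [ 0.1 -0.4 -1. ] w 0.0112 yaw 5.77 appr [ 1.1e-03 -7.0e-04 -1.0e+00] zax [0.9949 0.1006 0.001 ]
rotvec to vertical (8deg units) [0.005 0.008 0.   ]
```

Foot at about 0.054, no contact force. Continuing.

```bash
python3 -m handwheel '[[[0,0,-0.25],[0,0,0],0],[[0,0,-0.25],[0,0,0],0],[[0,0,0],[0,0,0],0]]'
python3 -m handwheel '[[[0,0,-0.2],[0,0,0],0],[[0,0,-0.2],[0,0,0],0],[[0,0,0],[0,0,0],0]]'
python3 -c "
from h import *
st();im=arm.get_image('wrist');save(im,'w9')"
```

```text
time: 10.82
tcp_pos: [0.6264, -0.0775, 0.1096]
tool_rot: [-0.525, 0.525, -0.474, 0.474]
wrist_force: [0.8, -0.5, -0.2]
gripper_width: 0.0113
time: 11.2
tcp_pos: [0.6265, -0.0776, 0.0989]
tool_rot: [0.525, -0.525, 0.474, -0.475]
wrist_force: [0.9, -0.2, -0.5]
gripper_width: 0.0114
11.2 tcp [ 0.6265 -0.0776  0.0989] F [ 0.9 -0.2 -0.5] w 0.0114 yaw 5.77 appr [ 8.e-04 -6.e-04 -1.e+00] zax [9.949e-01 1.006e-01 7.000e-04]
rotvec to vertical (8deg units) [0.005 0.006 0.   ]
```

View pics/w9.png

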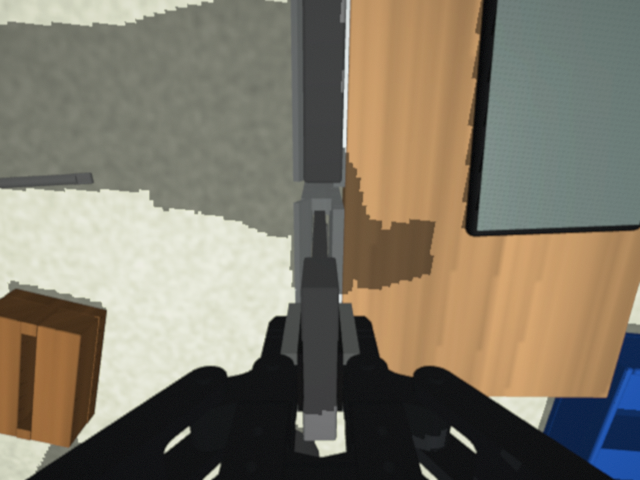

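Inside the slot, in line with its neighbour, and free of force. Now I'll press onto the clip.

```bash
for i in 1; do python3 -m handwheel '[[[0,0,-0.2],[0,0,0],0],[[0,0,0],[0,0,0],0]]'; python3 -m handwheel '[[[0,0,-0.2],[0,0,0],0],[[0,0,0],[0,0,0],0]]'; python3 -c "
from h import *
st()"; done
```

```text
time: 11.5
tcp_pos: [0.6271, -0.0775, 0.0946]
tool_rot: [0.525, -0.524, 0.473, -0.475]
wrist_force: [-1.3, -0.3, 4.1]
gripper_width: 0.0113
time: 11.75
tcp_pos: [0.6271, -0.0775, 0.0905]
tool_rot: [0.525, -0.524, 0.473, -0.475]
wrist_force: [-1.3, 1.0, 6.7]
gripper_width: 0.011
11.75 tcp [ 0.6271 -0.0775  0.0905] F [-1.3  1.   6.7] w 0.011 yaw 5.77 appr [ 0.0027 -0.0013 -1.    ] zax [0.9949 0.1005 0.0026]
rotvec to vertical (8deg units) [0.01 0.02 0.  ]
```

```bash
python3 -m handwheel '[[[0,0,-0.13],[0,0,0],0],[[0,0,-0.04],[0,0,0],0]]'; python3 -c "
from h import *
st()"
```

```text
time: 12.0
tcp_pos: [0.6272, -0.0775, 0.0875]
tool_rot: [0.525, -0.524, 0.473, -0.476]
wrist_force: [-3.2, 0.5, 8.1]
gripper_width: 0.0112
12.0 tcp [ 0.6272 -0.0775  0.0875] F [-3.2  0.5  8.1] w 0.0112 yaw 5.77 appr [ 0.0033 -0.0019 -1.    ] zax [0.9949 0.1004 0.0031]
rotvec to vertical (8deg units) [0.014 0.024 0.   ]
```

```bash
python3 -m handwheel '[[[0,0,-0.08],[0,0,0],0],[[0,0,-0.02],[0,0,0],0]]'; python3 -m handwheel '[[[0,0,-0.08],[0,0,0],0]]'
```

```text
time: 12.25
tcp_pos: [0.6272, -0.0775, 0.0877]
tool_rot: [0.525, -0.524, 0.472, -0.476]
wrist_force: [-3.4, 0.1, 7.4]
gripper_width: 0.0112
time: 12.38
tcp_pos: [0.6273, -0.0775, 0.0873]
tool_rot: [0.525, -0.524, 0.472, -0.477]
wrist_force: [-5.5, -0.2, 23.7]
gripper_width: 0.0109
```

Force jumped from 8 to 24 N at TCP 0.0873, as expected for the ledges. Checking visually, with a firm but moderate push kept on.

```bash
python3 -m handwheel '[[[-0.02,0,-0.05],[0,0,0],0],[[0,0,-0.06],[0,0,0],0]]'; python3 - <<'E'
from h import *
s,T=st()
save(arm.get_image('wrist'),'w10'); p=arm.camera_params('wrist')
for t in ('label_holder','grip_rib','label_face','open_bay'):
    for c in ('wrist','top'): print(t,c,[(np.round(d['point'],1).tolist(),round(d['confidence'],2)) for d in arm.pinpoint(t,c)[:3]])
im=arm.get_image('scene'); cv2.imwrite('pics/s10.png',cv2.resize(im[170:340,200:420,::-1],None,fx=3.5,fy=3.5,interpolation=cv2.INTER_CUBIC)); save(im,'s10f')
im=arm.get_image('top'); save(im,'t10f')
st()
E
```

```text
time: 12.62
tcp_pos: [0.6271, -0.0775, 0.0874]
tool_rot: [0.525, -0.524, 0.471, -0.477]
wrist_force: [-4.1, 0.2, 17.0]
gripper_width: 0.0111
12.62 tcp [ 0.6271 -0.0775  0.0874] F [-4.1  0.2 17. ] w 0.0111 yaw 5.73 appr [ 0.0068 -0.0052 -1.    ] zax [0.995  0.0998 0.0063]
rotvec to vertical (8deg units) [0.037 0.049 0.   ]
label_holder wrist [([317.8, 261.0], 0.85)]
label_holder top [([438.2, 275.5], 0.6), ([392.9, 277.0], 0.48), ([354.9, 203.9], 0.17)]
grip_rib wrist [([317.6, 344.9], 0.62)]
grip_rib top [([448.4, 274.1], 0.84), ([399.1, 269.7], 0.76)]
label_face wrist []
label_face top [([396.1, 276.1], 0.74), ([441.8, 276.8], 0.66), ([421.5, 211.8], 0.23)]
open_bay wrist [([316.9, 248.3], 0.64)]
open_bay top [([355.9, 209.2], 0.9), ([353.1, 204.5], 0.24)]
13.18 tcp [ 0.6271 -0.0775  0.0874] F [-5.  -0.7 15.3] w 0.0109 yaw 5.72 appr [ 0.0069 -0.0052 -1.    ] zax [0.995  0.0997 0.0063]
rotvec to vertical (8deg units) [0.037 0.049 0.   ]
```

View pics/s10.png

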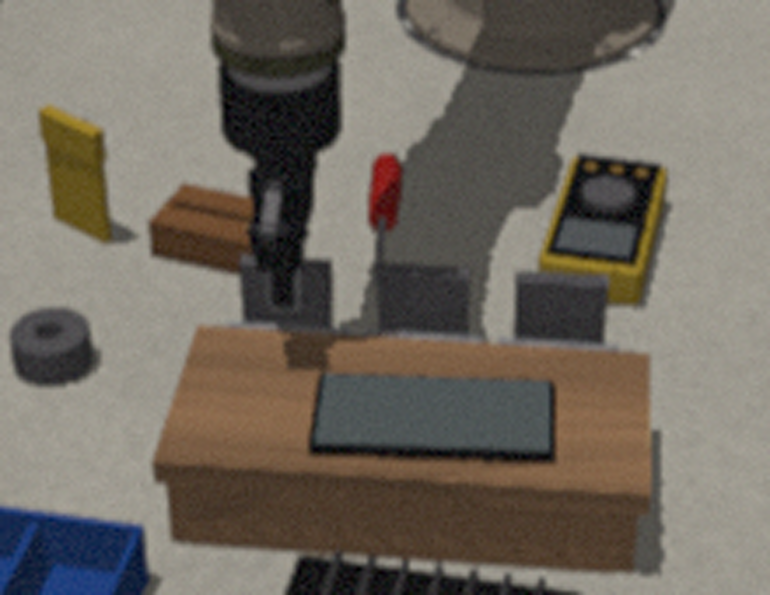

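View pics/w10.png

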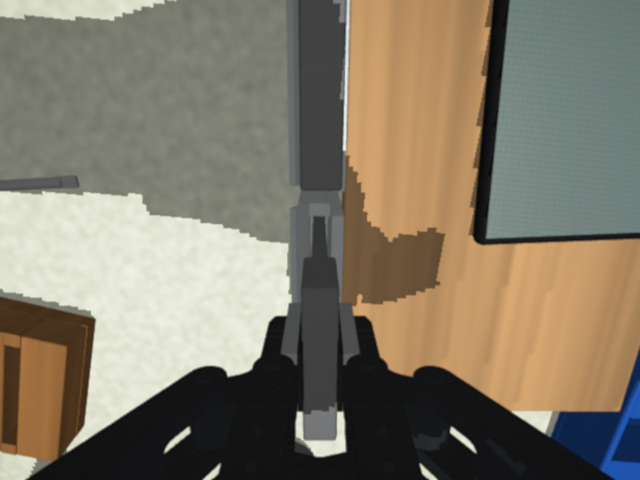

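View pics/t10f.png

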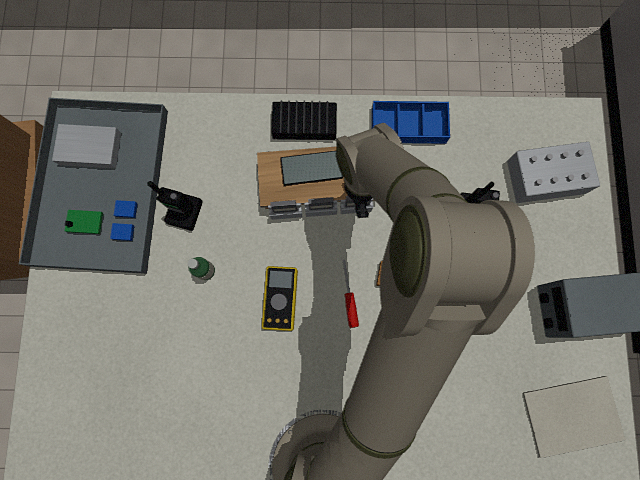

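The seated holder's top is in line with both neighbours (rows about 260, 265 and 272 along the sloping line), and the force holds steady at about 15 N. Bystanders visible in the pictures have not moved. Handing in.

```bash
python3 -c "
from h import *
arm.sign_off(); st()"
```

```text
the job is handed in; nothing more can be done
the job is handed in; nothing more can be done
```

I lifted the grey label holder out of the stand and pushed it straight down into the empty slot, the right-hand one at y = -90 mm on the riser. I handed in at about 13.2 s, with the gripper still holding it pressed home. No verdict is reported.

**Pressed home:** going down, the push force rose from about 4 N to 8 N on the clip. It then jumped to 24 N at TCP z 0.0873, where I expected the ledges. It was still about 15 N at the last reading. From the gripper height I work out that the lower edge is about 18 mm above the table.

**Position:** the last picture from behind shows its top in line with its neighbours. The TCP was within about 1–2 mm of the slot centre as I measured it, with the yaw matching within 0.1° and under 0.6° of tilt.

**Bystanders:** those I could see in the last pictures had not moved. The arm partly hid radio_b in the top view.

**Less certain:**
- **Label side:** I never saw the label itself. I only turned the holder about 15° from its starting direction, so it should face out.
- **Sideways force:** about 5 N was left in x, probably light contact with a slot wall.
- **Network checks:** the last top-view reports were no use, because they put the holder at the stand and on the yellow look-alike. I went by the pictures and the forces instead.

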